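# Post the paid order's token at the fruit stall

## Robot

A 6-joint arm with a two-finger parallel gripper is mounted at the origin on the work surface. World frame = base frame: x ahead of the robot, y to its left, z up, the work surface at z = 0. Lengths are in m, angles in rad, forces in N, time in s.
With the tool pointing down it reaches from about 0.35 to 0.85 m from the base axis. Payload 8.1 kg.
Tool frame: the origin (TCP) lies at the centre of the arm's flange, where the gripper is bolted on; the fingertips stand ctrl.tips_ahead ahead of it and the grasp point (between the pads) lies 167 mm ahead of it (ctrl.tips_ahead is the distance from the TCP to the fingertips, in m); z points along the fingers, y is the line along which they close (so a half turn about z gives the same grasp; the last joint's range is limited). The gripper opens to 93 mm and grips with 3 to 60 N. Pads are 15 mm wide; open, the fingers measure 128 mm over their backs; the gripper's body (75 mm by 188 mm) begins 65 mm behind the grasp point.
Start: joints at [-1.381, 0.13, 1.488, -0, 1.523, -0.085], TCP at [0.163, -0.577, 0.405] pointing down, gripper open.
Joint ranges: [-2.96, 2.96], [-0.89, 2.26], [0.02, 2.5], [-1.34, 4.48], [0, 2.73], [-2.66, 2.66]. Speed limits (rad/s): [2.39, 2.39, 2.79, 3.14, 3.14, 3.14].

## Interface

Orientations are given as a unit quaternion [x, y, z, w].
In Python, from plant import monitor, viewer, ctrl, recognise, place_of gives the robot as it stands. The module is installed in compiled form; this text tells all that it offers.
- The arm moves only by the tool apply_moves, never from a script. Its argument "targets" is a list of rows, each a list of 6 numbers: the shift along the tool's x, y, z in m, then the turn, a rotation vector about the tool's x, y, z in rad. In form: [[tx, ty, tz, wx, wy, wz], ...]. A call has 1 to 10 rows; each row shifts and turns the commanded pose from where the row before left it, along the tool's axes as they then stand; what a row does not reach is not made up. A row lasts 1/10 s, in which the tool goes at most 50 mm and 8.59 degrees, less where a joint would pass 70% of its speed; a pose out of reach is approached as far as the arm can. A call is refused whole if a number of a shift passes 0.05 or a number of a turn 0.15, either way. A call with a gripper value outside its range is refused whole. "grip" is the finger opening in m, from 0 to 0.093, set as the call begins (left out, the last holds). The fingers move at their own pace and stop on an object; "grip_force" is the grip in N (left out, the last holds). Time passes only in rows, so rows that do not move let the fingers close. It gives the time, the measured TCP pose, the force, the opening and the grip force at its end, in the units of the state.
- monitor.sense(): the state, without advancing time (a new reading comes with each control period).
- viewer.snapshot(name): name is "side" or "top" or "wrist"; returns the picture (480x640x3 uint8, red, green, blue); there is no depth.
- viewer.get_calibration(name): a dict with "mtx" (3x3 intrinsics, pixels), "origin" and "rotation" of the camera in the world; the wrist camera has in their place "tool_from_camera" (4x4, takes a point from camera to tool coordinates, whose origin is the TCP and whose axes are the flange's). Camera axes: x right, y down, z forward; pixel columns grow to the right and rows downward; lengths in m; the calibration is good to about 2 mm. A picture is of the moment at which its call begins: read the wrist's pose just before it. get_calibration takes no time and is no camera call.
- ctrl.finish_job(): hands the job in; it is judged then, once.
Trained networks look in the newest picture that a camera, given by its name, has taken for a name from the list of things; names that differ only in an ending like _2 or _b are one class to them, and where a whole thing is asked for, a point or a joint stands for the part that bears it (a point fixed in the world has none). Each returns a list of dicts, best first, with "confidence" (0 to 1); they miss things now and then, are a little off and sometimes report something else, mostly with a low value. They report only what shows in the picture. A call takes as long as a camera call. They do not tell look-alikes from the thing itself.
- recognise(thing, camera): "position" ([x, y, z] in m, in world coordinates, good to about 4 mm: the middle of the surface that is visible of it).
- place_of(thing, camera): "position" ([x, y, z] in m, in world coordinates, good to about 4 mm: a listed point, or the origin of a listed thing).
The state is a dict: "clock": time; "joint_pos": joint angles; "qvel": joint speeds; "joint_torque": joint torques, N m; "eef_pos": TCP position; "ee_rot": TCP orientation; "force": force on the tool from outside, world axes, zero at the start; "wrist_torque": the same for the moment, N m; "grip_width": finger opening in m; "gripper_force": force on a finger pad.
Only numpy, scipy, OpenCV 4.12 (cv2) and the standard library are available. Lean on these libraries where they do the work, as an engineer would, in place of code of your own. Each camera call takes 0.05 s, during which the arm holds its last target. There are 200 camera calls.

## Task

The yellow order has been paid: take the yellow token out of its wooden cradle and post it through the slot in the front of the white paid box, short end first, pushing it in until none of it sticks out. In the cradle it can only be held by its ends, so set it down on the counter on the way and take it again by its long sides. Leave the red token in its cradle and do not disturb the jar, the cup or the takeaway box.

Things in the scene. Friction and masses are not known exactly. Their poses are not given: they have to be found in the camera images.
- yellow_token: yellow plastic order token, a flat plate 68 long (x) x 46 wide (y) x 8 thick, about 30 g, white stripe across its top. Origin: centre of its underside. It starts flat in a wooden cradle, its underside 26 mm above the counter, its length along the channel. This is the one to post.
- red_token: red plastic order token, a flat plate 68 long (x) x 46 wide (y) x 8 thick, about 30 g, white stripe across its top. Origin: centre of its underside. It starts flat in a wooden cradle, its underside 26 mm above the counter, its length along the channel. It must stay in its cradle.
- yellow_token_end1 (a point): centre of the yellow token's short end at its +x, 34 mm from its middle, at half thickness
- yellow_token_end2 (a point): centre of the yellow token's short end at its -x, 34 mm from its middle, at half thickness
- cradle_a: fixed wooden cradle (two alike), block 62 x 62 with a channel along its x: floor 26 mm above the counter, 48 wide between two 7 mm side walls rising to 38 mm above the counter along the whole 62 mm, so the token in it can be gripped only by its two short ends, which stick out 3 mm at the open channel ends. Origin: centre of its underside
- cradle_b: fixed wooden cradle (two alike), block 62 x 62 with a channel along its x: floor 26 mm above the counter, 48 wide between two 7 mm side walls rising to 38 mm above the counter along the whole 62 mm, so the token in it can be gripped only by its two short ends, which stick out 3 mm at the open channel ends. Origin: centre of its underside
- paid_box: fixed hollow white box with a clear top, 150 deep (x) x 130 wide (y) x 100 high, walls 5; its only opening is the slot in its front, at its -x. Behind the slot a shelf level with its lower edge reaches 60 mm in from the outer front face. Origin: centre of its underside on the counter. It stands left or right, a fruit tray on the other side; the counter before and between them is free
- slot (a point): centre of the slot's mouth in the outer front face of the paid box (dark frame round it, and a dark 52 mm strip on the box's top edge right above it); the slot is level, 52 wide (box y) x 13 high, its lower edge 62 mm and its upper edge 75 mm above the counter; the wall there is 5 mm thick, with no chamfer. A thing enters along the box's +x axis
- fruit_tray: fixed square green tray 150 x 150 x 50 high, filled with golden fruit, a wooden spoon standing out to about 80 mm high; not used. Origin: centre of its underside
- spice_jar: closed jar, radius 24, 80 high; leave it. Origin: centre of its underside
- steel_cup: empty steel cup, rim radius 33, 85 high; leave it. Origin: centre of its underside
- takeaway_box: closed clear takeaway box 118 x 98 x 40 high; leave it. Origin: centre of its underside
Things that resemble listed ones, but are neither listed nor needed, are in the scene too. There is more than one size of the yellow_token; the one meant has the size given above.

How it is judged:
By the outcome, as a careful person would: the job done as asked, in the order asked, and still so for the second after the job is handed in, with the robot touching nothing.
It also fails if it takes over 64 s, if anything falls off the work surface, if the arm or the gripper's body presses on something with over 40 N, if the wrist force passes 120 N, or if a joint passes its speed limit or range.

## Working session

There is one attempt and no reset: what is moved stays moved. The work goes in short steps, Python scripts to look and compute and a tool call to move; the robot and the scene stay as the last step left them, time stands still between calls to the robot, and variables do not carry over. Pictures are saved under pics/ and viewed, at most 10 in all, crops included, and the job is handed in when it is done.

Besides the shell and the picture viewer there is one more tool, called after "Call:" by a JSON object that holds its "op" and its "data". apply_moves: Moves the arm, as the interface text tells. Its arguments: {"type":"object","properties":{"targets":{"type":"array","items":{"type":"array","items":{"type":"number"}}},"grip":{"type":"number"},"grip_force":{"type":"number"}},"required":["targets"]}

```bash
mkdir -p pics; ls
python3 - <<'E'
from plant import monitor, viewer, ctrl, recognise, place_of
import cv2, numpy as np
print(monitor.sense()); print(ctrl.tips_ahead)
for c in ("top","side"):
    im=viewer.snapshot(c); cv2.imwrite(f"pics/{c}1.png",im[:,:,::-1])
    print(c,viewer.get_calibration(c))
    for t in ("yellow_token","red_token","cradle_a","paid_box","slot","yellow_token_end1","fruit_tray","spice_jar","steel_cup","takeaway_box"):
        print(t,[(np.round(d["position"],3).tolist(),round(d["confidence"],2)) for d in place_of(t,c)])
print(viewer.get_calibration("wrist"))
E
```

```text
pics
{'clock': 0.0, 'joint_pos': array([-1.38135663e+00,  1.31143397e-01,  1.48926032e+00, -2.96078152e-05,
        1.52300252e+00, -8.54058038e-02]), 'qvel': array([ 8.73457591e-04,  4.22442721e-04, -6.05186603e-05, -1.11357394e-03,
        3.62166086e-04,  8.32902614e-04]), 'joint_torque': array([-3.41966545e-03, -5.59835887e+01, -4.91759992e+01,  7.65947462e-02,
        3.54166771e-02, -1.35723490e-04]), 'eef_pos': array([ 0.16280871, -0.57725283,  0.40370817]), 'ee_rot': array([ 9.90571838e-01,  1.36991280e-01, -6.19136983e-05, -9.04797817e-04]), 'force': array([0.14395184, 0.36615373, 0.27711246]), 'wrist_torque': array([-0.01152937, -0.00785015,  0.01889476]), 'gripper_force': 0.0, 'grip_width': 0.09268461123313759}
0.1861
top {'mtx': array([[433.78829755,   0.        , 325.30726981],
       [  0.        , 433.78829755, 237.99671761],
       [  0.        ,   0.        ,   1.        ]]), 'origin': array([ 0.46446705, -0.0464585 ,  0.91606967]), 'rotation': array([ 0.71339858, -0.69920905,  0.03556052, -0.03007704])}
yellow_token [([0.433, -0.334, 0.026], 0.97), ([0.446, -0.436, 
[... 1646 characters left out ...]
0.005], 0.8), ([0.671, 0.36, -0.002], 0.35)]
spice_jar [([0.724, -0.004, -0.0], 0.58)]
steel_cup [([0.673, 0.361, -0.002], 0.64)]
takeaway_box [([0.682, -0.341, 0.003], 0.65)]
{'mtx': array([[427.13110082,   0.        , 321.73494047],
       [  0.        , 427.13110082, 242.45299992],
       [  0.        ,   0.        ,   1.        ]]), 'tool_from_camera': array([[-8.29794617e-04, -9.68863566e-01, -2.47593825e-01,
         6.72921781e-02],
       [ 9.99999649e-01, -7.74958811e-04, -3.18929473e-04,
         1.54793466e-04],
       [ 1.17124130e-04, -2.47594003e-01,  9.68863869e-01,
         2.09495055e-02],
       [ 0.00000000e+00,  0.00000000e+00,  0.00000000e+00,
         1.00000000e+00]])}
```

View pics/top1.png

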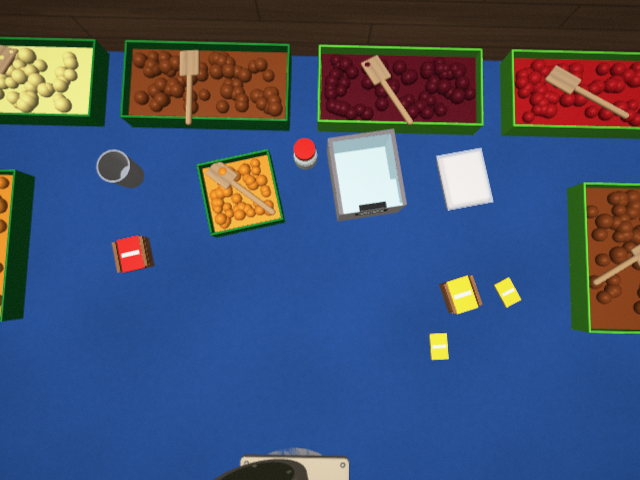

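View pics/side1.png

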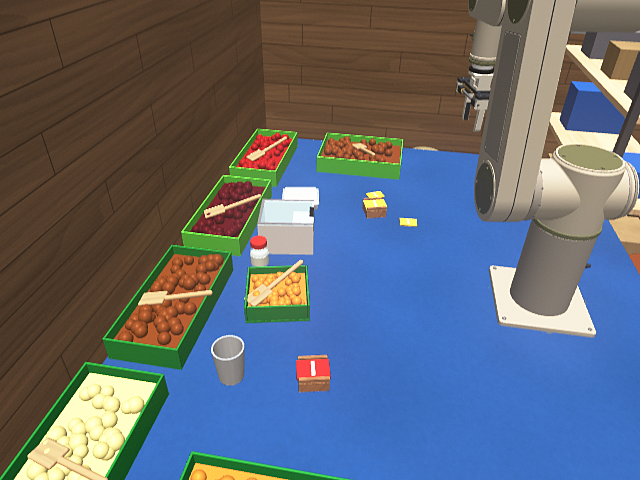

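The top view shows the full-size yellow token in its cradle at px (462,294). The small yellow decoys are at (508,292) and (439,346). The paid box is right of centre with its slot strip at (372,208), and the red token is at (131,254). The side view agrees. Next I measure the yaws.

```bash
cat > h.py <<'E'
from plant import monitor, viewer, ctrl, recognise, place_of
import cv2, numpy as np
from scipy.spatial.transform import Rotation as R
def cam(c):
    k=viewer.get_calibration(c); 
    if c!="wrist":
        q=np.array(k["rotation"]); return k["mtx"],(R.from_quat(q).as_matrix() if q.size==4 else q),np.array(k["origin"])
    s=monitor.sense(); T=np.eye(4); T[:3,:3]=R.from_quat(s["ee_rot"]).as_matrix(); T[:3,3]=s["eef_pos"]
    T=T@k["tool_from_camera"]; return k["mtx"],T[:3,:3],T[:3,3]
def proj(C,p):
    K,Rm,o=C; q=(np.atleast_2d(p)-o)@Rm@K.T; return q[:,:2]/q[:,2:]
def onz(C,uv,z):
    K,Rm,o=C; uv=np.atleast_2d(uv).astype(float); d=np.c_[uv,np.ones(len(uv))]@np.linalg.inv(K).T@Rm.T
    return o+d*((z-o[2])/d[:,2])[:,None]
def snap(c,name=None):
    C=cam(c); im=viewer.snapshot(c)
    if name: cv2.imwrite(f"pics/{name}.png",im[:,:,::-1])
    return C,im
def yellow(im):
    h=cv2.cvtColor(im,cv2.COLOR_RGB2HSV); return cv2.inRange(h,(25,120,120),(35,255,255))
def rects(C,m,z,amin=60):
    "rectangles of mask blobs, on plane z: centre, size mm, yaw deg of long side"
    out=[]
    for c in cv2.findContours(m,cv2.RETR_EXTERNAL,cv2.CHAIN_APPROX_NONE)[0]:
        if cv2.contourArea(c)<amin: continue
        P=onz(C,c[:,0],z)[:,:2]; r=cv2.minAreaRect((P*1000).astype(np.float32))
        b=cv2.boxPoints(r); e=[b[1]-b[0],b[2]-b[1]]; e=max(e,key=np.linalg.norm)
        a=np.degrees(np.arctan2(e[1],e[0])); a=(a+90)%180-90
        out.append((np.round(r[0],1).tolist(),np.round(sorted(r[1]),1).tolist(),round(float(a),1)))
    return out
def st():
    s=monitor.sense(); M=R.from_quat(s["ee_rot"]).as_matrix()
    print("t",round(s["clock"],2),"tcp",np.round(s["eef_pos"],4),"yaw x",round(np.degrees(np.arctan2(M[1,0],M[0,0])),2),"z",np.round(M[:,2],3),"F",np.round(s["force"],1),"w",round(s["grip_width"],4),"j",np.round(s["joint_pos"],2))
def move(p,yaw=None,M=None):
    "tool-frame shift and turn from here to pose (tool down with x at yaw deg, or rotation M)"
    s=monitor.sense(); A=R.from_quat(s["ee_rot"])
    if M is None:
        y=np.radians(yaw); M=np.array([[np.cos(y),np.sin(y),0],[np.sin(y),-np.cos(y),0],[0,0,-1]])
    print("shift",np.round(A.inv().apply(np.array(p)-s["eef_pos"]),4),"turn",np.round((A.inv()*R.from_matrix(M)).as_rotvec(),4))
E
python3 - <<'E'
from h import *
C,im=snap("top"); m=yellow(im)
m=cv2.morphologyEx(m,cv2.MORPH_CLOSE,np.ones((5,5)))
for r in rects(C,m,0.034): print(r)
for n in ("paid_box",): pass
# strip dark & box
x,y=330,125
cv2.imwrite("pics/boxcrop.png",cv2.resize(im[120:230,310:420,::-1],None,fx=5,fy=5,interpolation=cv2.INTER_CUBIC))
E
```

```text
([334.6, -283.3], [34.9, 51.2], 3.8)
([444.7, -423.2], [35.9, 51.1], 28.6)
([438.4, -331.4], [45.3, 67.6], 19.5)
([878.0, 591.4], [74.4, 92.4], -88.7)
```

View pics/boxcrop.png

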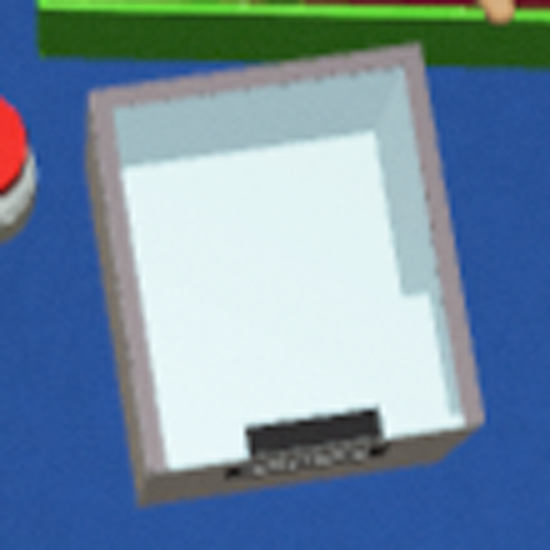

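The box crop shows the outer top corners at about (90,92), (420,44), (485,420) and (148,473). The dark strip is at the front edge, around (315,435). Next I work out the first move.

Run:
```python
from h import *
C=cam("top"); uv=(np.array([[90,92],[420,44],[485,422],[146,473],[248,466],[383,446]])+.5)/5-.5+[310,120]
P=onz(C,uv,0.1); print(np.round(P*1000,1)); d=P[1]-P[0];e=P[2]-P[3]
for v in (P[0]-P[1],P[3]-P[2]): print(np.linalg.norm(v),np.degrees(np.arctan2(-v[0],v[1])))
for v in (P[0]-P[3],P[1]-P[2]): print(np.linalg.norm(v),np.degrees(np.arctan2(v[1],v[0])))
print(P[:4].mean(0))
move([.438,-.331,.37],109.5)
```

```text
[[ 734.5  -52.7  100. ]
 [ 756.5 -180.2  100. ]
 [ 608.8 -205.7  100. ]
 [ 586.4  -76.8  100. ]
 [ 589.9 -115.5  100. ]
 [ 598.7 -166.8  100. ]]
0.12937799625310792 9.778054810056993
0.13086188543667332 9.829201733592159
0.15001228856917834 9.254351165541415
0.1498892464450806 9.821131364752452
[ 0.67155219 -0.12882515  0.1       ]
shift [ 0.3317 -0.1626  0.0347] turn [-0.      0.     -1.6363]
```

Call:
{"op": "apply_moves", "data": {"targets": [[0.0415, -0.0203, 0.0043, 0, 0, 0], [0.0415, -0.0203, 0.0043, 0, 0, 0], [0.0415, -0.0203, 0.0043, 0, 0, 0], [0.0415, -0.0203, 0.0043, 0, 0, 0], [0.0415, -0.0203, 0.0043, 0, 0, 0], [0.0415, -0.0203, 0.0043, 0, 0, 0], [0.0415, -0.0203, 0.0043, 0, 0, 0], [0.0415, -0.0203, 0.0043, 0, 0, 0]], "grip": 0.093}}

```text
clock: 1.95
eef_pos: [0.4395, -0.3296, 0.3705]
ee_rot: [0.991, 0.137, 0.0, 0.0]
force: [0.2, 0.2, -1.1]
grip_width: 0.0932
gripper_force: 0.0
```

Call:
{"op": "apply_moves", "data": {"targets": [[0, 0, 0, 0, 0, -0.1488], [0, 0, 0, 0, 0, -0.1488], [0, 0, 0, 0, 0, -0.1488], [0, 0, 0, 0, 0, -0.1488], [0, 0, 0, 0, 0, -0.1488], [0, 0, 0, 0, 0, -0.1488], [0, 0, 0, 0, 0, -0.1488], [0, 0, 0, 0, 0, -0.1488], [0, 0, 0, 0, 0, -0.1488], [0, 0, 0, 0, 0, -0.1488]]}}

```text
clock: 2.95
eef_pos: [0.4383, -0.3311, 0.3704]
ee_rot: [0.634, 0.774, -0.0, 0.0]
force: [-0.1, 0.8, 0.4]
grip_width: 0.0934
gripper_force: 0.0
```

Call:
{"op": "apply_moves", "data": {"targets": [[0, 0, 0, 0, 0, -0.1488], [0, 0, 0, 0, 0, 0], [0, 0, 0, 0, 0, 0]]}}

```text
clock: 3.25
eef_pos: [0.4383, -0.3311, 0.3704]
ee_rot: [0.579, 0.815, 0.0, 0.0]
force: [-0.2, 0.2, 0.4]
grip_width: 0.0931
gripper_force: 0.0
```

Run:
```python
from h import *
st(); C,im=snap("wrist","w1"); m=cv2.morphologyEx(yellow(im),cv2.MORPH_CLOSE,np.ones((15,15)))
for r in rects(C,m,0.034): print(r)
move([.438,-.331,.37],109.5)
```

```text
t 3.25 tcp [ 0.4383 -0.3311  0.3704] yaw x 109.26 z [ 0.  0. -1.] F [-0.2  0.2  0.4] w 0.0931 j [-0.74  0.01  1.68  0.    1.45 -1.08]
([440.5, -421.2], [33.8, 47.8], 28.3)
([437.2, -331.7], [45.0, 66.8], 18.5)
([336.8, -289.6], [32.1, 48.1], 4.0)
shift [ 0.0002 -0.0003  0.0004] turn [ 0.      0.     -0.0039]
```

View pics/w1.png

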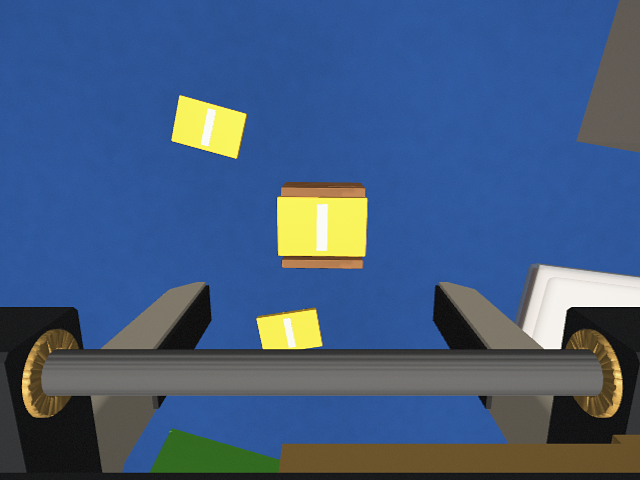

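The wrist view shows the token centred at (322,226), its ends facing the fingers, and the decoys well clear. I descend and grip the ends.

Call:
{"op": "apply_moves", "data": {"targets": [[0, 0, 0.04, 0, 0, 0], [0, 0, 0.04, 0, 0, 0], [0, 0, 0.035, 0, 0, 0], [0, 0, 0.025, 0, 0, 0], [0, 0, 0.017, 0, 0, 0], [0, 0, 0, 0, 0, 0], [0, 0, 0, 0, 0, 0]]}}

```text
clock: 4.0
eef_pos: [0.4384, -0.3312, 0.2136]
ee_rot: [0.578, 0.816, 0.0, -0.0]
force: [0.4, 0.0, -0.2]
grip_width: 0.0929
gripper_force: 0.0
```

Call:
{"op": "apply_moves", "data": {"targets": [[0, 0, 0, 0, 0, 0], [0, 0, 0, 0, 0, 0], [0, 0, 0, 0, 0, 0], [0, 0, 0, 0, 0, 0], [0, 0, 0, 0, 0, 0], [0, 0, 0, 0, 0, 0], [0, 0, 0, 0, 0, 0]], "grip": 0.06, "grip_force": 20}}

```text
clock: 4.7
eef_pos: [0.4386, -0.3313, 0.2141]
ee_rot: [0.577, 0.817, -0.0, 0.001]
force: [-0.7, 1.3, 5.9]
grip_width: 0.0679
gripper_force: 20.0
```

Call:
{"op": "apply_moves", "data": {"targets": [[0, 0, -0.01, 0, 0, 0], [0, 0, -0.02, 0, 0, 0], [0, 0, -0.03, 0, 0, 0], [0, 0, 0, 0, 0, 0]]}}

```text
clock: 5.1
eef_pos: [0.4396, -0.3322, 0.2783]
ee_rot: [0.577, 0.817, -0.0, 0.003]
force: [0.4, -0.4, 0.4]
grip_width: 0.0677
gripper_force: 20.0
```

Run:
```python
from h import *
st(); move([.45,-.165,.274],99.7)
C,im=snap("wrist","w2"); m=cv2.morphologyEx(yellow(im),cv2.MORPH_CLOSE,np.ones((25,25)))
for r in rects(C,m,0.034+.06): print(r)
```

```text
t 5.1 tcp [ 0.4396 -0.3322  0.2783] yaw x 109.53 z [ 0.005 -0.004 -1.   ] F [ 0.4 -0.4  0.4] w 0.0677 j [-0.74  0.09  1.77  0.    1.28 -1.08]
shift [0.1541 0.0657 0.0036] turn [0.0038 0.0056 0.1715]
([437.5, -384.6], [10.1, 34.0], 19.4)
([439.2, -332.4], [41.7, 68.2], 18.8)
([360.3, -283.4], [22.7, 33.6], 4.0)
```

Call:
{"op": "apply_moves", "data": {"targets": [[0.02, 0.008, 0, 0, 0, 0], [0.035, 0.015, 0, 0, 0, 0], [0.035, 0.015, 0, 0, 0, 0], [0.035, 0.015, 0, 0, 0, 0], [0.029, 0.013, 0, 0, 0, 0], [0, 0, 0, 0, 0, 0.086], [0, 0, 0, 0, 0, 0.086], [0, 0, 0, 0, 0, 0], [0, 0, 0, 0, 0, 0]]}}

```text
clock: 6.05
eef_pos: [0.4487, -0.1638, 0.2726]
ee_rot: [0.644, 0.765, -0.0, -0.001]
force: [0.0, -0.2, -0.3]
grip_width: 0.0673
gripper_force: 20.0
```

Run:
```python
from h import *
st(); move([.45,-.165,.1885],99.7)
```

```text
t 6.05 tcp [ 0.4487 -0.1638  0.2726] yaw x 99.82 z [-0.001  0.001 -1.   ] F [ 0.  -0.2 -0.3] w 0.0673 j [-0.46 -0.1   1.97 -0.    1.27 -0.63]
shift [-0.0015  0.0012  0.0841] turn [-0.0011 -0.0008  0.002 ]
```

Call:
{"op": "apply_moves", "data": {"targets": [[0, 0, 0.03, 0, 0, 0], [0, 0, 0.03, 0, 0, 0], [0, 0, 0.015, 0, 0, 0], [0, 0, 0.007, 0, 0, 0], [0, 0, 0.003, 0, 0, 0], [0, 0, 0, 0, 0, 0], [0, 0, 0, 0, 0, 0]]}}

```text
clock: 6.75
eef_pos: [0.4495, -0.1643, 0.1891]
ee_rot: [0.645, 0.764, 0.0, 0.001]
force: [0.6, -0.4, 0.6]
grip_width: 0.0676
gripper_force: 20.0
```

Call:
{"op": "apply_moves", "data": {"targets": [[0, 0, 0.001, 0, 0, 0], [0, 0, 0, 0, 0, 0], [0, 0, 0, 0, 0, 0]]}}

```text
clock: 7.05
eef_pos: [0.4495, -0.1642, 0.188]
ee_rot: [0.645, 0.764, 0.0, 0.001]
force: [1.6, -2.0, 1.9]
grip_width: 0.0675
gripper_force: 20.0
```

Call:
{"op": "apply_moves", "data": {"targets": [[0, 0, 0, 0, 0, 0], [0, 0, 0, 0, 0, 0], [0, 0, 0, 0, 0, 0], [0, 0, 0, 0, 0, 0]], "grip": 0.093}}

```text
clock: 7.45
eef_pos: [0.4489, -0.1638, 0.1872]
ee_rot: [0.645, 0.764, -0.0, -0.0]
force: [-0.0, 0.0, -0.1]
grip_width: 0.0921
gripper_force: 0.0
```

Call:
{"op": "apply_moves", "data": {"targets": [[0, 0, -0.02, 0, 0, 0], [0, 0, -0.04, 0, 0, 0], [0, 0, -0.04, 0, 0, 0], [0, 0, -0.04, 0, 0, 0], [0, 0, -0.04, 0, 0, 0]]}}

```text
clock: 7.95
eef_pos: [0.4487, -0.1637, 0.3688]
ee_rot: [0.645, 0.764, 0.0, -0.0]
force: [1.7, 0.2, -0.6]
grip_width: 0.0929
gripper_force: 0.0
```

Call:
{"op": "apply_moves", "data": {"targets": [[0, 0, 0, 0, 0, 0.1434], [0, 0, 0, 0, 0, 0.1434], [0, 0, 0, 0, 0, 0.1434], [0, 0, 0, 0, 0, 0.1434], [0, 0, 0, 0, 0, 0.1434], [0, 0, 0, 0, 0, 0.1434], [0, 0, 0, 0, 0, 0.1434], [0, 0, 0, 0, 0, 0.1434], [0, 0, 0, 0, 0, 0.1434], [0, 0, 0, 0, 0, 0.1434]]}}

```text
clock: 8.95
eef_pos: [0.449, -0.1638, 0.3671]
ee_rot: [0.989, 0.149, -0.0, -0.0]
force: [0.0, -0.1, -0.9]
grip_width: 0.0928
gripper_force: 0.0
```

Call:
{"op": "apply_moves", "data": {"targets": [[0, 0, 0, 0, 0, 0.1434], [0, 0, 0, 0, 0, 0], [0, 0, 0, 0, 0, 0]]}}

```text
clock: 9.25
eef_pos: [0.449, -0.1639, 0.3672]
ee_rot: [0.997, 0.083, -0.0, -0.0]
force: [-1.1, -0.3, -0.1]
grip_width: 0.0929
gripper_force: 0.0
```

Run:
```python
from h import *
st()
for c,n in (("wrist","w3"),("top","t3")):
    C,im=snap(c,n); m=cv2.morphologyEx(yellow(im),cv2.MORPH_CLOSE,np.ones((15,15) if c=="wrist" else (5,5)))
    for r in rects(C,m,0.008): print(r)
    if c=="wrist": print([(np.round(d["position"],3).tolist(),round(d["confidence"],2)) for d in place_of("slot",c)])
```

```text
t 9.25 tcp [ 0.449  -0.1639  0.3672] yaw x 9.54 z [-0.  0. -1.] F [-1.1 -0.3 -0.1] w 0.0929 j [-0.46 -0.19  1.87  0.    1.46  0.95]
([354.8, -281.7], [4.9, 21.3], -83.1)
([440.6, -423.8], [20.3, 52.0], 19.9)
([449.1, -164.7], [44.9, 66.9], 8.9)
[]
([317.4, -291.2], [26.2, 36.8], -89.0)
([882.6, 578.1], [123.1, 158.8], -89.8)
```

View pics/w3.png

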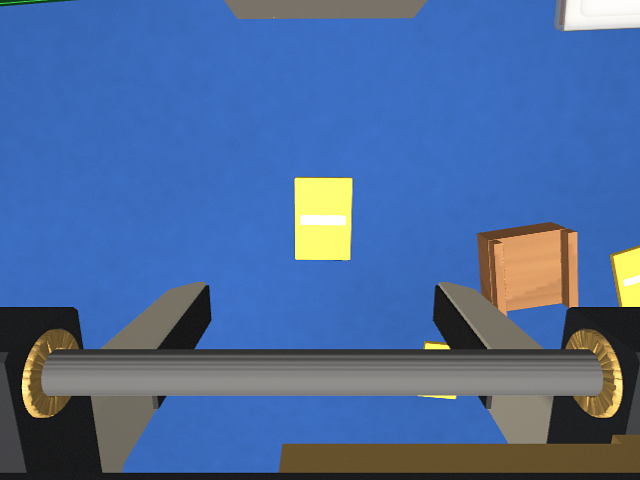

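The wrist view shows the token flat at (323,219), long axis along the box's x, and the box front edge at the top. I take it by its long sides, 18 mm behind its middle.

Call:
{"op": "apply_moves", "data": {"targets": [[-0.018, 0.0008, 0.03, 0, 0, 0], [0, 0, 0.045, 0, 0, 0], [0, 0, 0.045, 0, 0, 0], [0, 0, 0.035, 0, 0, 0], [0, 0, 0.016, 0, 0, 0], [0, 0, 0.007, 0, 0, 0], [0, 0, 0, 0, 0, 0], [0, 0, 0, 0, 0, 0]]}}

```text
clock: 10.2
eef_pos: [0.4321, -0.1679, 0.1905]
ee_rot: [0.997, 0.081, 0.001, 0.0]
force: [-0.1, 0.6, 0.6]
grip_width: 0.0933
gripper_force: 0.0
```

Call:
{"op": "apply_moves", "data": {"targets": [[0, 0, 0, 0, 0, 0], [0, 0, 0, 0, 0, 0], [0, 0, 0, 0, 0, 0], [0, 0, 0, 0, 0, 0], [0, 0, 0, 0, 0, 0], [0, 0, 0, 0, 0, 0], [0, 0, 0, 0, 0, 0], [0, 0, 0, 0, 0, 0]], "grip": 0.03, "grip_force": 30}}

```text
clock: 11.0
eef_pos: [0.4314, -0.1676, 0.1893]
ee_rot: [0.997, 0.081, -0.0, -0.0]
force: [0.4, 0.4, 0.5]
grip_width: 0.0454
gripper_force: 30.0
```

Call:
{"op": "apply_moves", "data": {"targets": [[0, 0, -0.01, 0, 0, 0], [0, 0, -0.02, 0, 0, 0], [0, 0, -0.0243, 0, 0, 0], [0, 0, -0.01, 0, 0, 0], [0.03, 0, 0, 0, 0, 0], [0.03, 0, 0, 0, 0, 0], [0.02, 0, 0, 0, 0, 0], [0, 0, 0, 0, 0, 0], [0, 0, 0, 0, 0, 0]]}}

```text
clock: 11.9
eef_pos: [0.5101, -0.1545, 0.2532]
ee_rot: [0.997, 0.081, -0.001, -0.0]
force: [-0.1, -0.8, -0.6]
grip_width: 0.0456
gripper_force: 30.0
```

Run:
```python
from h import *
st()
C,im=snap("wrist","w4"); m=cv2.morphologyEx(yellow(im),cv2.MORPH_CLOSE,np.ones((25,25)))
for r in rects(C,m,0.0725): print(r)
C,im=snap("top","t4"); m=cv2.morphologyEx(yellow(im),cv2.MORPH_CLOSE,np.ones((5,5)))
for r in rects(C,m,0.0725,30): print(r)
cv2.imwrite("pics/t4c.png",cv2.resize(im[120:270,310:430,::-1],None,fx=4,fy=4,interpolation=cv2.INTER_CUBIC))
for _ in range(5): 
    s=monitor.sense(); print(np.round(s["eef_pos"],4))
    viewer.snapshot("side"); print([(np.round(d["position"],4).tolist(),round(d["confidence"],2)) for d in place_of("slot","side")])
```

```text
t 11.9 tcp [ 0.5101 -0.1545  0.2532] yaw x 9.33 z [-0.001  0.    -1.   ] F [-0.1 -0.8 -0.6] w 0.0456 j [-0.39  0.08  1.83 -0.    1.23  1.02]
([528.1, -151.5], [44.4, 65.7], 9.2)
([445.5, -406.7], [34.3, 48.9], 28.6)
([827.0, 481.3], [11.0, 41.3], 10.7)
([847.0, 558.1], [90.2, 102.5], -37.4)
([880.5, 478.9], [31.6, 60.5], -5.4)
[ 0.5095 -0.1547  0.2532]
[([0.5965, -0.1395, 0.0678], 0.55)]
[ 0.5096 -0.1548  0.2534]
[([0.5976, -0.1404, 0.0664], 0.78)]
[ 0.5098 -0.1548  0.2537]
[([0.5972, -0.1419, 0.0645], 0.95)]
[ 0.51   -0.1548  0.2537]
[([0.599, -0.1393, 0.0632], 0.76)]
[ 0.5102 -0.1548  0.2538]
[([0.5982, -0.141, 0.0691], 0.84)]
```

View pics/w4.png

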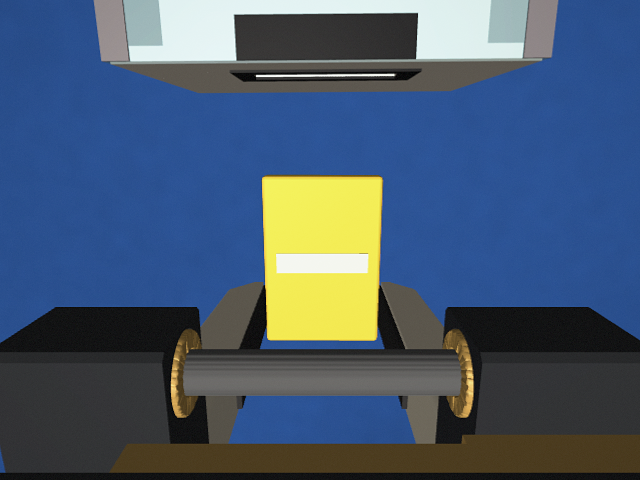

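The wrist view shows the token front edge at (263..382, 177). The strip above the slot spans columns 235–417 at row 60, and the slot mouth is near (326,76). Next I compute the relative offset.

Run:
```python
from h import *
im=cv2.imread("pics/w4.png"); g=cv2.cvtColor(im,cv2.COLOR_BGR2GRAY).astype(float)
C=cam("wrist"); s=monitor.sense(); A=R.from_quat(s["ee_rot"])
tool=lambda P: np.round(A.inv().apply(P-s["eef_pos"])*1000,1)
def cross(p,t):
    i=np.where(np.diff((p<t).astype(int))!=0)[0]; return [round(k+(t-p[k])/(p[k+1]-p[k]),2) for k in i]
for r in (30,40,50): print("strip row",r,cross(g[r,200:450],130), tool(onz(C,[[x+200,r] for x in cross(g[r,200:450],130)],.1)).tolist())
for c in (150,200,450,500): print("edge col",c,[round(x,1) for x in g[52:70,c]])
y=yellow(im[:,:,::-1])
for r in (185,210,330): q=np.where(y[r])[0]; q=q[(q>240)&(q<400)]; print("tok",r,q[0],q[-1],tool(onz(C,[[q[0]-.5,r],[q[-1]+.5,r]],.0725)).tolist())
print("tokfront",tool(onz(C,[[322,176.5]],.0725)))
for c in (322,326,330): print("slot col",c,g[58:86,c].astype(int).tolist())
# predicted rows of slot features using slot at front face z 62/75/100
for z in (.1,.075,.062,0): print(z,proj(C,[[.5978,-.141,z]]))
```

```text
strip row 30 [np.float64(34.57), np.float64(216.65)] [[95.8, -24.5, 153.7], [95.8, 27.3, 153.7]]
strip row 40 [np.float64(35.1), np.float64(216.4)] [[93.2, -24.5, 153.7], [93.1, 27.3, 153.7]]
strip row 50 [np.float64(35.59), np.float64(215.98)] [[90.5, -24.5, 153.7], [90.5, 27.4, 153.7]]
edge col 150 [np.float64(238.0), np.float64(239.0), np.float64(239.0), np.float64(239.0), np.float64(239.0), np.float64(239.0), np.float64(239.0), np.float64(241.0), np.float64(240.0), np.float64(181.0), np.float64(156.0), np.float64(146.0), np.float64(92.0), np.float64(86.0), np.float64(88.0), np.float64(87.0), np.float64(87.0), np.float64(86.0)]
edge col 200 [np.float64(240.0), np.float64(240.0), np.float64(240.0), np.float64(240.0), np.float64(241.0), np.float64(241.0), np.float64(241.0), np.float64(243.0), np.float64(229.0), np.float64(159.0), np.float64(157.0), np.float64(125.0), np.float64(84.0), np.float64(86.0), np.float64(86.0), np.float64(88.0), np.float64(85.0), np.float64(86.0)]
edge col 450 [np.float64(236.0), np.float64(236.0), np.float64(236.0), np.float64(236.0), np.float64(236.0), np
[... 630 characters left out ...]
22.2, 181.2]]
tok 210 264 379 [[39.1, -21.9, 181.2], [39.1, 22.2, 181.2]]
tok 330 268 375 [[-10.5, -22.0, 181.2], [-10.6, 22.1, 181.2]]
tokfront [[ 51.7   0.3 181.2]]
slot col 322 [52, 61, 141, 163, 127, 84, 87, 89, 91, 87, 85, 66, 54, 54, 15, 17, 145, 255, 166, 45, 50, 22, 15, 80, 90, 89, 88, 88]
slot col 326 [49, 61, 141, 163, 125, 85, 87, 88, 87, 88, 86, 64, 55, 53, 11, 20, 145, 255, 171, 44, 54, 14, 19, 80, 89, 88, 89, 88]
slot col 330 [50, 71, 151, 162, 120, 85, 86, 88, 86, 87, 87, 66, 54, 52, 20, 27, 175, 255, 153, 45, 51, 17, 17, 79, 91, 88, 89, 87]
0.1 [[322.82793737  57.25697118]]
0.075 [[322.64827334  69.74260902]]
0.062 [[322.57632696  74.74247731]]
0 [[322.34642403  90.71943543]]
```

Token and slot agree: +2.0 mm in tool y, −0.0085 rad in turn, and 35 mm from the token's front to the box face. I correct these, close to a 10 mm gap and check again.

Call:
{"op": "apply_moves", "data": {"targets": [[0, 0, 0, 0, 0, -0.0085], [0.01, 0.002, 0, 0, 0, 0], [0.01, 0, 0, 0, 0, 0], [0.005, 0, 0, 0, 0, 0], [0, 0, 0, 0, 0, 0], [0, 0, 0, 0, 0, 0]]}}

```text
clock: 13.1
eef_pos: [0.5355, -0.1522, 0.2534]
ee_rot: [0.996, 0.085, -0.0, -0.0]
force: [0.1, -0.6, -0.4]
grip_width: 0.0453
gripper_force: 30.0
```

```bash
cat > chk.py <<'E'
from h import *
import sys
st(); C,im=snap("wrist",sys.argv[1]); g=cv2.cvtColor(im,cv2.COLOR_RGB2GRAY).astype(float)
s=monitor.sense(); A=R.from_quat(s["ee_rot"])
tool=lambda P: np.round(A.inv().apply(P-s["eef_pos"])*1000,1)
def cross(p,t):
    i=np.where(np.diff((p<t).astype(int))!=0)[0]; return [float(round(k+(t-p[k])/(p[k+1]-p[k]),2)) for k in i]
for r in (60,80,100,120,140): x=[k+200 for k in cross(g[r,200:450],130)]; print("strip",r,x,tool(onz(C,[[k,r] for k in x],.1)).tolist() if x else "")
y=yellow(im)
for r in (190,210,330): q=np.where(y[r])[0]; q=q[(q>240)&(q<400)]; print("tok",r,tool(onz(C,[[q[0]-.5,r],[q[-1]+.5,r]],.0725)).tolist())
for c in (150,200,450,500): k=cross(g[60:220,c],115); print("edge",c,[a+60 for a in k],tool(onz(C,[[c,a+60] for a in k],.1))[:,:2].tolist() if k else "")
E
python3 chk.py w5
```

```text
t 13.1 tcp [ 0.5355 -0.1522  0.2534] yaw x 9.8 z [-0.001  0.    -1.   ] F [ 0.1 -0.6 -0.4] w 0.0453 j [-0.37  0.14  1.76 -0.    1.24  1.03]
strip 60 [] 
strip 80 [] 
strip 100 [] 
strip 120 [234.31, 407.65] [[71.4, -25.8, 153.4], [71.3, 25.8, 153.3]]
strip 140 [235.31, 406.65999999999997] [[65.6, -25.8, 153.4], [65.5, 25.8, 153.3]]
tok 190 [[46.9, -22.0, 180.9], [46.9, 22.2, 180.9]]
tok 210 [[39.3, -21.9, 180.9], [39.3, 22.1, 180.9]]
tok 330 [[-10.2, -22.0, 180.9], [-10.2, 22.1, 180.9]]
edge 150 [148.66] [[63.0, -51.8]]
edge 200 [148.67000000000002] [[63.0, -36.7]]
edge 450 [148.8] [[62.9, 39.1]]
edge 500 [148.8] [[62.9, 54.2]]
```

View pics/w5.png

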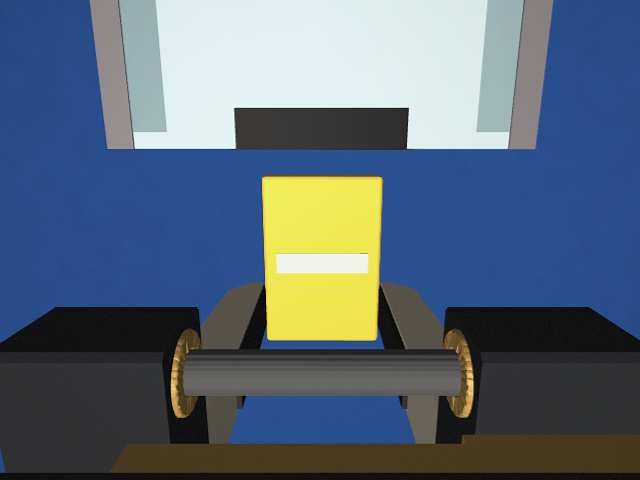

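Aligned: the strip is centred at y = 0.0 mm and the token at 0.1, edges are parallel, and the gap is 11.3 mm. I begin the insertion.

Call:
{"op": "apply_moves", "data": {"targets": [[0.005, 0, 0, 0, 0, 0], [0.005, 0, 0, 0, 0, 0], [0.004, 0, 0, 0, 0, 0], [0.003, 0, 0, 0, 0, 0], [0.003, 0, 0, 0, 0, 0], [0, 0, 0, 0, 0, 0]]}}

```text
clock: 13.75
eef_pos: [0.5554, -0.1489, 0.2536]
ee_rot: [0.996, 0.085, 0.0, 0.0]
force: [-0.1, 0.4, -1.0]
grip_width: 0.0454
gripper_force: 30.0
```

No contact force at 9 mm in. I continue.

Call:
{"op": "apply_moves", "data": {"targets": [[0.006, 0, 0, 0, 0, 0], [0.006, 0, 0, 0, 0, 0], [0.006, 0, 0, 0, 0, 0], [0.006, 0, 0, 0, 0, 0], [0.004, 0, 0, 0, 0, 0], [0.003, 0, 0, 0, 0, 0], [0, 0, 0, 0, 0, 0], [0, 0, 0, 0, 0, 0]]}}

```text
clock: 14.55
eef_pos: [0.5855, -0.1437, 0.2535]
ee_rot: [0.996, 0.085, -0.0, -0.0]
force: [-0.1, -0.4, -0.2]
grip_width: 0.0453
gripper_force: 30.0
```

```bash
python3 chk.py w6
```

```text
t 14.55 tcp [ 0.5855 -0.1437  0.2535] yaw x 9.78 z [-0.  0. -1.] F [-0.1 -0.4 -0.2] w 0.0453 j [-0.33  0.26  1.63 -0.    1.26  1.07]
strip 60 [] 
strip 80 [] 
strip 100 [] 
strip 120 [] 
strip 140 [] Traceback (most recent call last):
  File "chk.py", line 10, in <module>
    for r in (190,210,330): q=np.where(y[r])[0]; q=q[(q>240)&(q<400)]; print("tok",r,tool(onz(C,[[q[0]-.5,r],[q[-1]+.5,r]],.0725)).tolist())
                                                                                                  ~^^^
IndexError: index 0 is out of bounds for axis 0 with size 0
```

39.7 mm is in (rear 28 mm out), with no contact force. I set it on the shelf edge, release, retreat, close the fingers and tilt forward so that the fingertip corner can follow into the slot.

Call:
{"op": "apply_moves", "data": {"targets": [[0, 0, 0.001, 0, 0, 0], [0, 0, 0.0005, 0, 0, 0], [0, 0, 0, 0, 0, 0]]}}

```text
clock: 14.9
eef_pos: [0.5854, -0.1437, 0.252]
ee_rot: [0.996, 0.085, -0.0, -0.0]
force: [-0.1, 0.6, -0.9]
grip_width: 0.0454
gripper_force: 30.0
```

Call:
{"op": "apply_moves", "data": {"targets": [[0, 0, 0, 0, 0, 0], [0, 0, 0, 0, 0, 0], [0, 0, 0, 0, 0, 0], [0, 0, 0, 0, 0, 0]], "grip": 0.066}}

```text
clock: 15.3
eef_pos: [0.5856, -0.1437, 0.2522]
ee_rot: [0.996, 0.085, 0.0, 0.0]
force: [0.1, 0.1, 0.9]
grip_width: 0.0656
gripper_force: 0.0
```

Call:
{"op": "apply_moves", "data": {"targets": [[-0.01, 0, 0, 0, 0, 0], [-0.02, 0, 0, 0, 0, 0], [-0.03, 0, 0, 0, 0, 0], [-0.03, 0, 0, 0, 0, 0], [-0.03, 0, 0, 0, 0, 0], [-0.03, 0, 0, 0, 0, 0], [0, 0, 0, 0, 0, 0], [0, 0, 0, 0, 0, 0]]}}

```text
clock: 16.1
eef_pos: [0.4372, -0.1694, 0.2523]
ee_rot: [0.996, 0.085, 0.0, 0.0]
force: [1.0, 0.5, 0.6]
grip_width: 0.0664
gripper_force: 0.0
```

Call:
{"op": "apply_moves", "data": {"targets": [[0, 0, 0, 0, 0.1, 0], [0, 0, 0, 0, 0.1, 0], [0, 0, 0, 0, 0.1, 0], [0, 0, 0, 0, 0.1, 0], [0, 0, 0, 0, 0.1, 0], [0, 0, 0, 0, 0.1, 0], [0, 0, 0, 0, 0, 0], [0, 0, 0, 0, 0, 0]], "grip": 0.0, "grip_force": 20}}

```text
clock: 16.9
eef_pos: [0.4379, -0.1694, 0.2523]
ee_rot: [0.952, 0.081, 0.293, -0.025]
force: [0.4, 0.7, 0.3]
grip_width: 0.0066
gripper_force: 0.0
```

Run:
```python
from h import *
st(); C,im=snap("wrist","w7"); snap("side","s7")
s=monitor.sense(); A=R.from_quat(s["ee_rot"]); print("corner",np.round(s["eef_pos"]+A.apply([.0075,0,.1861]),4))
y=yellow(im); n,l,q,_=cv2.connectedComponentsWithStats(y)
for r in q[1:]: 
    if r[4]>60: print(r, np.round(onz(C,[[r[0],r[1]+r[3]],[r[0]+r[2],r[1]+r[3]]],.070)*1000,1).tolist())
```

```text
t 16.9 tcp [ 0.4379 -0.1694  0.2523] yaw x 9.76 z [ 0.554  0.095 -0.827] F [0.4 0.7 0.3] w 0.0066 j [-0.65 -0.32  2.26  0.58  0.85  0.44]
corner [ 0.5476 -0.1504  0.103 ]
[ 277  202   89   54 4708] [[565.4, -125.0, 70.0], [572.9, -168.9, 70.0]]
```

View pics/w7.png

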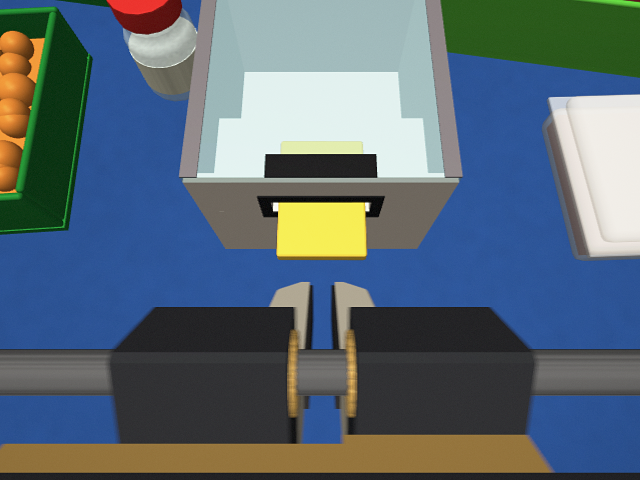

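The wrist view shows the token lying in the slot, its rear end at (277..366, 256) sticking out about 28 mm and centred in the slot frame. The closed fingers are lined up behind it. I lower them, then push.

Call:
{"op": "apply_moves", "data": {"targets": [[-0.0106, 0, 0.01545, 0, 0, 0], [-0.0106, 0, 0.01545, 0, 0, 0], [0, 0, 0, 0, 0, 0], [0, 0, 0, 0, 0, 0]]}}

```text
clock: 17.4
eef_pos: [0.438, -0.169, 0.2148]
ee_rot: [0.952, 0.082, 0.294, -0.026]
force: [0.7, 0.2, 0.3]
grip_width: 0.0012
gripper_force: 0.0
```

Call:
{"op": "apply_moves", "data": {"targets": [[0.00825, 0, 0.00565, 0, 0, 0], [0.00825, 0, 0.00565, 0, 0, 0], [0.00413, 0, 0.00283, 0, 0, 0], [0.00413, 0, 0.00283, 0, 0, 0], [0.00413, 0, 0.00283, 0, 0, 0], [0.00413, 0, 0.00283, 0, 0, 0], [0, 0, 0, 0, 0, 0], [0, 0, 0, 0, 0, 0]]}}

```text
clock: 18.2
eef_pos: [0.4772, -0.1623, 0.2145]
ee_rot: [0.952, 0.082, 0.294, -0.025]
force: [-0.6, 0.2, 0.3]
grip_width: 0.0005
gripper_force: 0.0
```

```bash
cat > c2.py <<'E'
from h import *
import sys
st(); C,im=snap("wrist",sys.argv[1])
s=monitor.sense(); A=R.from_quat(s["ee_rot"]); c=s["eef_pos"]+A.apply([.0075,0,.1861]); u=np.array([.9854,.1702,0])
print("corner",np.round(c,4),"along",np.round((c-[.5976,-.1415,0])@u*1000,1))
n,l,q,_=cv2.connectedComponentsWithStats(yellow(im))
for r in q[1:]: 
    if r[4]>30: P=onz(C,[[r[0]+r[2]/2,r[1]+r[3]]],.070)[0]; print(r, "rear along",np.round((P-[.5976,-.1415,0])@u*1000,1))
E
python3 c2.py w8
```

```text
t 18.2 tcp [ 0.4772 -0.1623  0.2145] yaw x 9.78 z [ 0.556  0.096 -0.825] F [-0.6  0.2  0.3] w 0.0005 j [-0.58 -0.14  2.2   0.62  0.72  0.43]
corner [ 0.5867 -0.1434  0.0651] along -11.1
[ 265  254  111   23 2446] rear along -9.9
```

The token is being pushed (rear 10 mm out, fingertip in contact). I continue until just inside.

Call:
{"op": "apply_moves", "data": {"targets": [[0.00413, 0, 0.00283, 0, 0, 0], [0.0033, 0, 0.00226, 0, 0, 0], [0.0025, 0, 0.0017, 0, 0, 0], [0.00165, 0, 0.00113, 0, 0, 0], [0, 0, 0, 0, 0, 0], [0, 0, 0, 0, 0, 0]]}}

```text
clock: 18.85
eef_pos: [0.491, -0.16, 0.2146]
ee_rot: [0.952, 0.081, 0.294, -0.025]
force: [-0.4, -0.9, -0.9]
grip_width: 0.0002
gripper_force: 0.0
```

```bash
python3 c2.py w9
```

```text
t 18.85 tcp [ 0.491  -0.16    0.2146] yaw x 9.78 z [ 0.556  0.096 -0.825] F [-0.4 -0.9 -0.9] w 0.0002 j [-0.56 -0.11  2.16  0.61  0.71  0.45]
corner [ 0.6006 -0.1411  0.0652] along 3.0
```

Call:
{"op": "apply_moves", "data": {"targets": [[0.0008, 0, 0.0006, 0, 0, 0], [0, 0, 0, 0, 0, 0], [0, 0, 0, 0, 0, 0]]}}

```text
clock: 19.2
eef_pos: [0.492, -0.1599, 0.2146]
ee_rot: [0.952, 0.081, 0.294, -0.025]
force: [-0.9, 0.2, 0.3]
grip_width: 0.0004
gripper_force: 0.0
```

Call:
{"op": "apply_moves", "data": {"targets": [[-0.00825, 0, -0.00565, 0, 0, 0], [-0.02, 0, -0.014, 0, 0, 0], [-0.025, 0, -0.017, 0, 0, 0], [0, 0, -0.03, 0, 0, 0], [0, 0, -0.03, 0, 0, 0], [0, 0, 0, 0, 0, 0], [0, 0, 0, 0, 0, 0]]}}

```text
clock: 19.9
eef_pos: [0.3946, -0.177, 0.2649]
ee_rot: [0.952, 0.081, 0.295, -0.024]
force: [-0.2, 0.2, -0.5]
grip_width: 0.0001
gripper_force: 0.0
```

Run:
```python
from h import *
st(); C,im=snap("wrist"); p=proj(C,[[.5976,-.1415,.068]])[0]; print(p)
x,y=np.clip(p.astype(int),[110,100],[530,380]); cv2.imwrite("pics/w10.png",cv2.resize(im[y-100:y+60,x-110:x+110,::-1],None,fx=3.5,fy=3.5,interpolation=cv2.INTER_CUBIC))
_,t=snap("top"); cv2.imwrite("pics/t10.png",cv2.resize(t[120:230,310:420,::-1],None,fx=5,fy=5,interpolation=cv2.INTER_CUBIC))
```

```text
t 19.9 tcp [ 0.3946 -0.177   0.2649] yaw x 9.8 z [ 0.558  0.094 -0.824] F [-0.2  0.2 -0.5] w 0.0001 j [-0.74 -0.46  2.34  0.58  0.95  0.39]
[319.23828849 148.06172007]
```

View pics/w10.png

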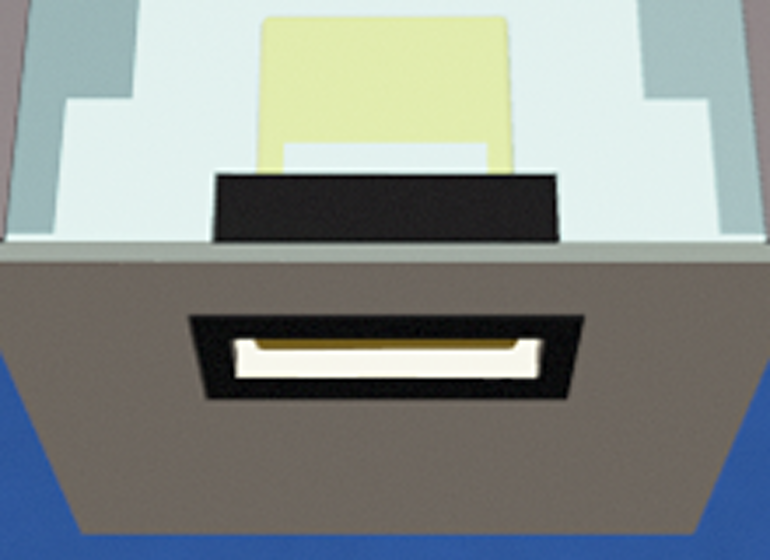

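The close view shows the token behind the clear top. Its rear edge shows as a brown band at (260..515, 345), behind the bright slot sill, so nothing sticks out. The gripper is clear, so I hand in.

```bash
python3 -c "
from plant import ctrl; print(ctrl.finish_job())"
```

```text
the job is handed in; nothing more can be done
None
```

The yellow token is posted fully inside the paid box, nothing else in the scene was touched, and the job is handed in at about 20 s; its verdict was not reported.

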